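# Pick the retaining ring of an inspection port out of its groove

### The job

Take the orange-handled hook pick from its grey stand, feel its hook under the raised end of the brass retaining ring in the round inspection port, and gently lift that end out until the ring stands up at about 25 to 30 degrees, never pressing on the port with 20 N or more. Touch the port and its ring with the pick only. Then put the pick back in its stand, collar resting on top, let go, and leave the glassware and forceps beside it where they are.

Things in the scene. Friction and masses are not known exactly. Their poses are not given: they have to be found in the camera images.
- port: Round inspection port fixed to the bench: aluminium flange 132 mm across, 10 mm high; on it a steel body 104 mm across, rim at z = 37 mm, bore 84 mm across. Origin at the centre of its underside, z up; its two points have parallel axes. Force between the pick and the port (ring and window included) must stay under 20 N; only the pick may touch it.
- port_window (a point): Point on the port's axis at the top of the glass window that floors the bore, z = 26 mm of the port. The window rests on a soft gasket: gives 1 mm for 2 N, 3 mm at most. On it lies a C-shaped retaining ring of brass-coloured 5 mm round wire, mean radius 36 mm, its underside 0.5 mm above the glass. Its gap faces the port's -x (the robot), one end each side.
- ring_end_mean (a point): Mean place of the ring's raised end (wire centre, 35 mm above port origin, 0.80 rad round from the port's -x towards its +y; the round tip adds 2.5 mm). Fixed to the port, NOT to the ring: the ring sits turned about the port's axis by up to 0.42 rad (15 mm) either way, which is not measured; see or feel it. Turning the ring takes 40 N: do not. The other end lies flat, as far round towards -y.
- ring_lift (a joint): Swing of the ring out of its groove, rad: 0 seated, 0.8 stop. The raised end is cranked up 6 mm: 6.5 mm free above the glass for its last 9 mm, closed behind by a square brass stop (face 0.99 rad round, if unturned) down to the glass, felt when the hook is home. Takes 5.5 N up at that end; stays where left. The end rises on a 72 mm arc about the ring's far side: at 0.45 rad 31 mm up, 7 mm inwards.
- pick: Hook pick upright in the stand, 121 mm tall, 70 g. Origin on the shank's axis at the underside of the hook foot; z up, y the way the hook points. Foot 3 mm thick, 11 mm wide (along x), from y = -4 to +12 mm. Shank 7 mm round; black collar 50 mm across at z = 45 to 50 mm (white bar on the hook side); above it an orange handle 16 x 16 mm, faces along x and y, z = 50 to 117 mm.
- stand: Grey block 66 x 66 mm, top at z = 56 mm, on a black foot plate 82 x 82 mm, fixed. Origin at the centre of its underside. A slot 20 mm (x) by 32 mm (y), centred at x = 0, y = +6 mm, 53 mm deep, takes the pick's shank and hook; the collar rests on the top, pick's origin then at x = 0, y = 0, z = 11 mm of the stand, its y along the stand's y.
- beaker: Small glass beaker, 47 mm across, 48 mm tall (stay 70 mm up), origin at its foot. Leave alone.
- stain_bottle: Clear bottle with a black cap and purple content, 36 mm across, 74 mm tall, origin at its foot. Leave alone.
- forceps: Steel forceps, 123 mm long, lying flat along its y, origin at its middle underneath. Leave alone.
Things that resemble listed ones, but are neither listed nor needed, are in the scene too. Leave any pink look-alike of the stand alone.

How it is judged:
On the way, in this order (a step that is already met when the one before it is completed fails the run):
1. the hook is down inside the port's bore, below its rim (horizontal distance between pick and port below 0.042 m and z of pick in the frame of port below 0.034 m), for 0.1 s.
2. the pick, carrying it, has lifted the ring 0.40 rad out of its groove (value of joint ring_lift above 0.4 rad and contact force between pick and port above 0.2 N), for 0.1 s.
At the end, for the whole second after the job is handed in: The ring still stands at least 0.40 rad out of its groove; the pick stands at rest in the stand, upright within 0.06 rad, its shank within 10 mm of the stand's axis, collar down on the top within 3 mm (value of joint ring_lift above 0.4 rad and linear speed of pick below 0.02 m/s and horizontal distance between pick and stand below 0.01 m and z of pick in the frame of stand between 0.008 and 0.014 m and angle between pick's own z axis and vertical below 0.06 rad); the robot touches nothing.
It fails at once if the pick presses on the port, its ring or its window with 20 N or more (contact force between pick and port above 20 N).
It fails at once if the robot itself touches the port or its ring (contact force between any of the fingers, the arm and port above 1 N).
It fails at once if the beaker, bottle or forceps is shifted by over 15 mm (distance of any of beaker, stain_bottle, forceps from where it was at the start of the episode above 0.015 m).
It also fails if it takes over 64 s, if anything falls off the work surface, if the arm or the gripper's body presses on something with over 40 N, if the wrist force passes 120 N, or if a joint passes its speed limit or range.

### The arm

A 7-joint arm with a two-finger parallel gripper is mounted at the origin on a cart in front of the work surface, level with it; the furniture and walls round the work are solid. World frame = base frame: x ahead of the robot, y to its left, z up, the work surface at z = 0. Lengths are in m, angles in rad, forces in N, time in s.
With the tool pointing down it reaches from about 0.425 to 0.825 m from the base axis. Payload 3.6 kg.
Tool frame: the origin (TCP) lies midway between the tips of the shut fingers; the grasp point (between the pads) lies 19 mm behind it; z points along the fingers, y is the line along which they close (so a half turn about z gives the same grasp; the last joint's range is limited). The gripper opens to 85 mm and grips with 20 to 120 N. Pads are 22 mm wide; open, the fingers measure 114 mm over their backs; the gripper's body (76 mm by 85 mm) begins 54 mm behind the grasp point. The pads swing forward as they close: fully open they stand 13 mm farther back than shut.
Start: joints at [-1.175, 0.615, -0.013, 1.423, 0.008, 1.103, -0.04], TCP at [0.266, 0.593, 0.231] pointing down, gripper open.
Joint ranges: [-3.12, 3.12], [-0.3, 2.06], [-1.34, 1.32], [0.26, 2.42], [-1.36, 4.5], [0.01, 1.98], [-2.84, 2.84]. Speed limits (rad/s): [2.79, 2.79, 3.14, 3.14, 3.14, 3.14, 3.14].

### API

Orientations are given as a 3x3 rotation matrix whose columns are the frame's x, y, z axes.
In Python, from cell import r gives the robot as it stands.
- The arm moves only by the tool pendant, called after "Call:" as name(argument=value, ...), one argument or row to a line, values as JSON. Schema: {"type":"object","properties":{"offsets":{"type":"array","items":{"type":"object","properties":{"x":{"type":"number"},"y":{"type":"number"},"z":{"type":"number"},"ax":{"type":"number"},"ay":{"type":"number"},"az":{"type":"number"}},"additionalProperties":false},"minItems":1,"maxItems":10},"jaw":{"type":"number"},"clamp_n":{"type":"number"},"only":{"type":"string"},"quiet":{"type":"boolean"},"lines":{"type":"string"}},"required":["offsets"],"additionalProperties":false}. offsets is a list of rows, 1 to 10 of them, each an object with the fields x, y, z (the shift in shares of 0.5 m (1.0 is 0.5 m)), ax, ay, az (a rotation vector in a scale on which 1.0 is 90 degrees); a field left out counts as zero; each row is the pose to reach, as a shift and turn from the pose commanded when the call began, along the tool's axes at that moment; what a row does not reach only later rows make up. A row lasts 1/10 s, in which the tool goes at most 0.05 m and 0.15 rad, less where a joint would pass 70% of its speed; a pose out of reach is approached as far as the arm can. jaw is the finger opening in m, set as the call begins (left out keeps the last). The fingers move at their own pace and stop on an object; clamp_n is the grip in N (left out, the last holds). Time passes only in rows, so rows that do not move let the fingers close. The tool returns the time, the measured TCP pose, the force, the opening and the grip force at its end. only (a regular expression) keeps the lines of the reply that match it, lines (a string "A,B") keeps lines A to B, and quiet returns only ok. Input that does not fit is refused with a message, and nothing moves.
- r.get_state(): the state, without advancing time (a new reading comes with each control period).
- r.camera(name): name is "scene" or "side" or "wrist"; returns (picture, depth): 420x560x3 uint8, red, green, blue; 420x560 float32, m along the optical axis (not along the pixel's ray), 0 where there is no reading.
- r.get_calibration(name): a dict with "fx", "fy", "cx", "cy" (pixels), "dist" ([k1, k2, p1, p2, k3] as OpenCV has them; the pictures are not rectified), "cam_to_world" (4x4, takes a point from camera to world coordinates); the wrist camera has in their place "hand_eye" (4x4, takes a point from camera to tool coordinates, whose origin is the TCP and whose axes are the flange's). Camera axes: x right, y down, z forward; pixel columns grow to the right and rows downward; lengths in m; the calibration is good to about 2 mm. A picture is of the moment at which its call begins: read the wrist's pose just before it. get_calibration takes no time and is no camera call.
- r.finish_job(): hands the job in; it is judged then, once.
Trained networks look in the newest picture that a camera, given by its name, has taken for a name from the list of things; names that differ only in an ending like _2 or _b are one class to them, and where a whole thing is asked for, a point or a joint stands for the part that bears it (a point fixed in the world has none). Each returns a list of dicts, best first, with "confidence" (0 to 1); they miss things now and then, are a little off and sometimes report something else, mostly with a low value. They report only what shows in the picture. A call takes as long as a camera call. They do not tell look-alikes from the thing itself.
- r.spot_in(query, camera): "location" ([x, y, z] in m, in world coordinates, good to about 4 mm: the middle of the surface that is visible of it).
- r.cut_out(query, camera): "region" (420x560 bool, what is visible of it).
The state is a dict: "clock": time; "q": joint angles; "qd": joint speeds; "tau": joint torques, N m; "eef_pos": TCP position; "ee_rot": TCP orientation; "wrist_force": force on the tool from outside, world axes, zero at the start; "moment": the same for the moment, N m; "width": finger opening in m; "grasp_force": force on a finger pad.
Only numpy, scipy, OpenCV 4.12 (cv2) and the standard library are available. Lean on these libraries where they do the work, as an engineer would, in place of code of your own. Each camera call takes 0.05 s, during which the arm holds its last target. There are 200 camera calls.

## Working session

There is one attempt and no reset: what is moved stays moved. The work goes in short steps, Python scripts to look and compute and a tool call to move; the robot and the scene stay as the last step left them, time stands still between calls to the robot, and variables do not carry over. Pictures are saved under pics/ and viewed, at most 10 in all, crops included, and the job is handed in when it is done.

```bash
mkdir -p pics; ls
```

Create h.py:
```python
import numpy as np, cv2
from cell import r
def grab(n):
    s=r.get_state(); im,d=r.camera(n); c=r.get_calibration(n)
    if n=="wrist":
        T=np.eye(4);T[:3,:3]=s["ee_rot"];T[:3,3]=s["eef_pos"];T=T@np.array(c["hand_eye"])
    else: T=np.array(c["cam_to_world"])
    return im,d,c,T
def pts(c,T,d,uv):
    uv=np.asarray(uv,float).reshape(-1,2)
    K=np.array([[c["fx"],0,c["cx"]],[0,c["fy"],c["cy"]],[0,0,1.]])
    n=cv2.undistortPoints(uv[:,None],K,np.array(c["dist"],float))[:,0]
    z=d[uv[:,1].astype(int),uv[:,0].astype(int)]
    P=np.c_[n*z[:,None],z]
    return P@T[:3,:3].T+T[:3,3]
def cloud(c,T,d):
    v,u=np.mgrid[0:420,0:560]
    P=pts(c,T,d,np.c_[u.ravel(),v.ravel()]).reshape(420,560,3); P[d==0]=np.nan
    return P
def save(im,n): cv2.imwrite("pics/"+n,im[:,:,::-1])
```

Run:
```python
from h import *
s=r.get_state();print(s["clock"],s["eef_pos"],s["ee_rot"],s["width"])
ims=[]
for n in ("scene","side"):
    im,d,c,T=grab(n);save(im,n+"0.png")
    print(n,T[:3,3])
    for q in ("port","ring_lift","pick","stand","beaker","stain_bottle","forceps"):
        print(n,q,[(np.round(x["location"],3).tolist(),round(x["confidence"],2)) for x in r.spot_in(q,n)])
```

```text
pics
0.0 [0.26579075 0.59232063 0.23011919] [[-9.12375475e-01  4.09352988e-01 -1.05971083e-03]
 [ 4.09354360e-01  9.12372345e-01 -2.39009717e-03]
 [-1.15425656e-05 -2.61446329e-03 -9.99996582e-01]] 0.08537996565810604
scene [ 0.17066379 -0.45279871  0.88406516]
scene port [([0.499, -0.091, 0.023], 0.8)]
scene ring_lift [([0.516, -0.089, 0.033], 0.57)]
scene pick [([0.442, 0.241, 0.059], 0.54)]
scene stand [([0.43, 0.082, 0.044], 0.8), ([0.409, 0.56, 0.04], 0.66), ([0.436, 0.218, 0.036], 0.6)]
scene beaker [([0.686, 0.133, 0.032], 0.71), ([0.436, -0.263, 0.007], 0.66), ([0.694, 0.02, 0.052], 0.18)]
scene stain_bottle []
scene forceps [([0.437, -0.259, 0.01], 0.53)]
side [ 0.53301221 -0.98891291  0.83437653]
side port [([0.495, -0.091, 0.025], 0.59)]
side ring_lift [([0.509, -0.052, 0.034], 0.38)]
side pick [([0.457, 0.239, 0.072], 0.52)]
side stand [([0.435, 0.079, 0.038], 0.81), ([0.451, 0.219, 0.037], 0.79), ([0.41, 0.557, 0.039], 0.61)]
side beaker [([0.688, 0.127, 0.024], 0.55)]
side stain_bottle [([0.699, 0.018, 0.04], 0.54)]
side forceps []
```

View pics/scene0.png

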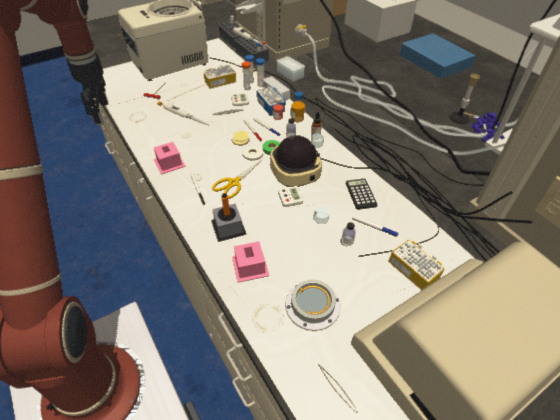

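View pics/side0.png

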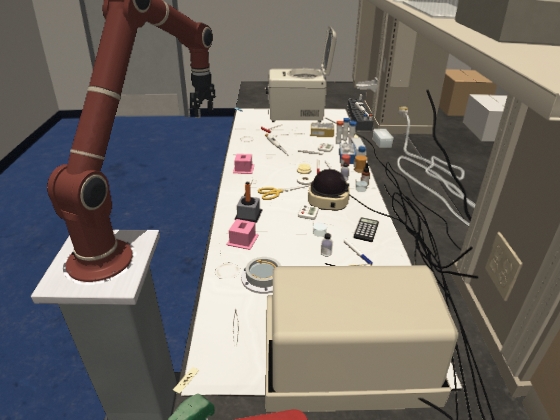

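The scene view shows the dark-grey stand with the orange pick at (228,220). Pink look-alike stands are at (168,157) and (250,260). The port is at (313,303), the beaker at (321,215), the bottle at (349,233) and the forceps at (337,387). The stand at (228,220) fits, because it is grey and holds the orange handle. An enlarged crop should confirm it.

Run:
```python
from h import *
im,d,c,T=grab("scene")
a=cv2.resize(im[180:290,190:290],None,fx=4,fy=4,interpolation=cv2.INTER_CUBIC)
b=cv2.resize(im[265:340,270:370],None,fx=4,fy=4,interpolation=cv2.INTER_CUBIC)
b=cv2.copyMakeBorder(b,0,a.shape[0]-b.shape[0],0,0,cv2.BORDER_CONSTANT)
save(np.hstack([a,b]),"crop1.png")
print(np.round(r.get_calibration("wrist")["hand_eye"],3), r.get_calibration("wrist")["fx"])
P=cloud(c,T,d)
reg=P[180:250,200:260].reshape(-1,3)
m=abs(reg[:,2]-0.056)<0.003; print("top",m.sum(),np.nanmean(reg[m],0),np.nanmin(reg[m],0),np.nanmax(reg[m],0))
m=reg[:,2]>0.075; print("handle",m.sum(),np.nanmean(reg[m],0),np.nanmax(reg[m],0))
```

```text
[[ 0.001 -0.956 -0.293  0.075]
 [ 1.     0.001  0.     0.   ]
 [ 0.    -0.293  0.956 -0.142]
 [ 0.     0.     0.     1.   ]] 321.83926136336055
top 389 [0.4465157  0.19740989 0.05633681] [0.40947991 0.09762735 0.05306332] [0.48619359 0.28532522 0.05899185]
handle 121 [0.44682227 0.24105598 0.1091154 ] [0.45553441 0.25351733 0.13504684]
```

View pics/crop1.png

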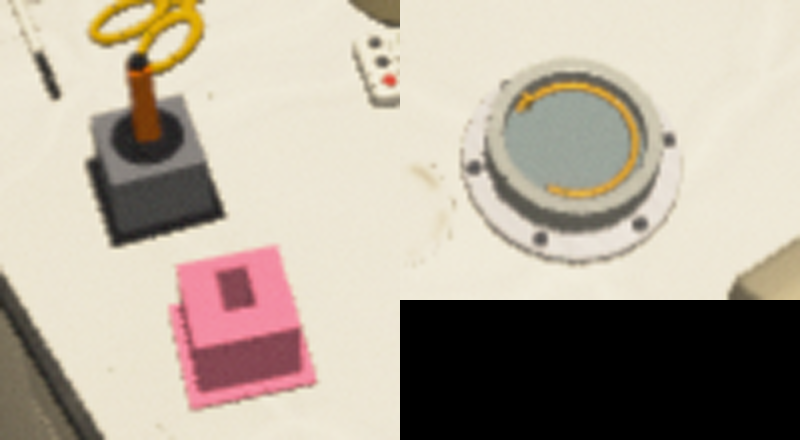

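The crop confirms it: grey block, black collar and orange handle, beside a pink look-alike with an empty slot. The ring's raised end shows at the upper left of the bore, at crop pixel (525,100). Next I move above the stand for a wrist view.

Careful with the scale: shifts go in shares of 0.5 m and turns go in shares of 90 degrees. That gives: -0.307 m / 0.5 = -0.614, -0.248 m / 0.5 = -0.496.

Call:
pendant(
  offsets=[
    {"x": -0.06,"y": -0.05},
    {"x": -0.13,"y": -0.11,"z": -0.02},
    {"x": -0.2,"y": -0.17,"z": -0.04},
    {"x": -0.27,"y": -0.22,"z": -0.06},
    {"x": -0.34,"y": -0.28,"z": -0.08},
    {"x": -0.42,"y": -0.34,"z": -0.1},
    {"x": -0.49,"y": -0.4,"z": -0.1},
    {"x": -0.56,"y": -0.45,"z": -0.1},
    {"x": -0.614,"y": -0.496,"z": -0.1},
    {"x": -0.614,"y": -0.496,"z": -0.1},
  ],
)

```text
clock: 1.85
eef_pos: [0.4478, 0.2344, 0.2817]
ee_rot: [[-0.908, 0.42, 0.002], [0.42, 0.908, -0.004], [-0.004, -0.002, -1.0]]
wrist_force: [-1.0, -1.1, -0.1]
width: 0.0857
grasp_force: 0.0
```

Create look.py:
```python
from h import *
import sys
im,d,c,T=grab("wrist");save(im,sys.argv[1]);np.savez("/tmp/w.npz",d=d,T=T,im=im)
s=r.get_state();print(s["clock"],np.round(s["eef_pos"],4),np.round(s["ee_rot"],3).tolist(),np.round(s["wrist_force"],2))
P=cloud(c,T,d)
R=P[np.isfinite(P[...,0])]
for lo,hi in ((0.052,0.0585),(0.0585,0.064),(0.08,0.126),(0.126,0.135)):
    m=(R[:,2]>lo)&(R[:,2]<hi)&(abs(R[:,0]-.445)<.06)&(abs(R[:,1]-.235)<.06)
    if m.sum()>10:
        q=R[m];print(lo,hi,m.sum(),q.mean(0).round(4),cv2.minAreaRect((q[:,:2]*1000).astype(np.float32)))
```

```bash
python3 look.py w1.png
```

```text
1.9 [0.4461 0.238  0.2816] [[-0.91, 0.416, 0.001], [0.416, 0.91, -0.001], [-0.001, -0.0, -1.0]] [-0.43  1.53  0.13]
0.052 0.0585 1772 [0.4474 0.2465 0.0554] ((449.6549987792969, 245.71853637695312), (66.20375061035156, 66.50176239013672), 77.38990783691406)
0.0585 0.064 1021 [0.4454 0.2471 0.0604] ((448.5214538574219, 246.1226043701172), (48.745033264160156, 46.898494720458984), 70.51126098632812)
0.08 0.126 169 [0.4432 0.2475 0.109 ] ((448.97998046875, 245.7748565673828), (15.952509880065918, 15.544757843017578), 75.87723541259766)
0.126 0.135 225 [0.4486 0.2459 0.1306] ((449.26312255859375, 245.7190399169922), (14.768409729003906, 14.259878158569336), 74.36141967773438)
```

View pics/w1.png

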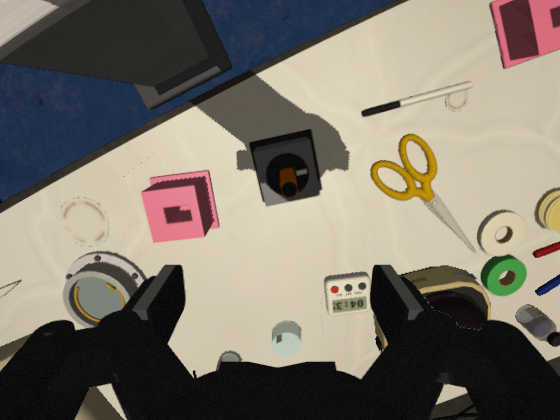

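The wrist view shows the pick at about (290,185) with its white bar to the right at (301,172). The port is at the lower left, at (103,290). Block, collar and handle all agree on a centre of (0.449, 0.246). I'll look at the port closely before grasping.

Run:
```python
from h import *
z=np.load("/tmp/w.npz");c=r.get_calibration("wrist");P=cloud(c,z["T"],z["d"]);im=z["im"].astype(int)
m=(abs(P[...,0]-.449)<.026)&(abs(P[...,1]-.246)<.026)&(P[...,2]>.057)&(P[...,2]<.066)&(im.min(2)>90)
q=P[m];print(m.sum(),q.mean(0));v=q.mean(0)[:2]-[.4494,.2457];print(np.degrees(np.arctan2(v[1],v[0])),np.hypot(*v))
print(cv2.minAreaRect((q[:,:2]*1000).astype(np.float32)))
```

```text
3 [0.46600473 0.22479956 0.05857481]
-51.53397640810693 0.026693543493887046
((466.2364501953125, 225.15823364257812), (16.903385162353516, 1.9155504703521729), 8.748414993286133)
```

Call:
pendant(
  offsets=[
    {"x": -0.04,"y": -0.06,"z": 0.02},
    {"x": -0.09,"y": -0.14,"z": 0.04},
    {"x": -0.14,"y": -0.22,"z": 0.06},
    {"x": -0.2,"y": -0.3,"z": 0.08},
    {"x": -0.25,"y": -0.38,"z": 0.1},
    {"x": -0.3,"y": -0.46,"z": 0.12},
    {"x": -0.35,"y": -0.52,"z": 0.14},
    {"x": -0.368,"y": -0.554,"z": 0.16},
    {"x": -0.368,"y": -0.554,"z": 0.16},
    {"x": -0.368,"y": -0.554,"z": 0.16},
  ],
)

```text
clock: 2.9
eef_pos: [0.4994, -0.0851, 0.2012]
ee_rot: [[-0.913, 0.408, -0.0], [0.408, 0.913, 0.002], [0.001, 0.001, -1.0]]
wrist_force: [-0.1, -0.2, -0.4]
width: 0.0852
grasp_force: 0.0
```

```bash
python3 look.py w2.png
```

Run:
```python
from h import *
z=np.load("/tmp/w.npz");c=r.get_calibration("wrist");P=cloud(c,z["T"],z["d"]);im=z["im"]
R=P[np.isfinite(P[...,0])]
n=(abs(R[:,0]-.5)<.09)&(abs(R[:,1]+.09)<.09)
for lo,hi in ((.006,.014),(.033,.041)):
    q=R[n&(R[:,2]>lo)&(R[:,2]<hi)];(x,y),rr=cv2.minEnclosingCircle((q[:,:2]*1000).astype(np.float32));print(lo,len(q),x,y,rr,q.mean(0))
m=(abs(P[...,0]-.5)<.06)&(abs(P[...,1]+.09)<.06)
v,u=np.where(m);print(u.min(),u.max(),v.min(),v.max())
save(cv2.resize(im[v.min():v.max(),u.min():u.max()],None,fx=3,fy=3,interpolation=cv2.INTER_CUBIC),"port.png")
```

```text
2.95 [ 0.4996 -0.0844  0.2015] [[-0.914, 0.406, 0.0], [0.406, 0.914, 0.002], [0.0, 0.002, -1.0]] [ 0.44  0.77 -0.72]
0.006 3012 507.7554626464844 -79.27458953857422 66.04817199707031 [ 0.4858285  -0.07250691  0.00957405]
0.033 3072 508.0819091796875 -79.21343231201172 52.19167709350586 [ 0.50516706 -0.07729416  0.03614491]
0 511 110 419
```

View pics/port.png

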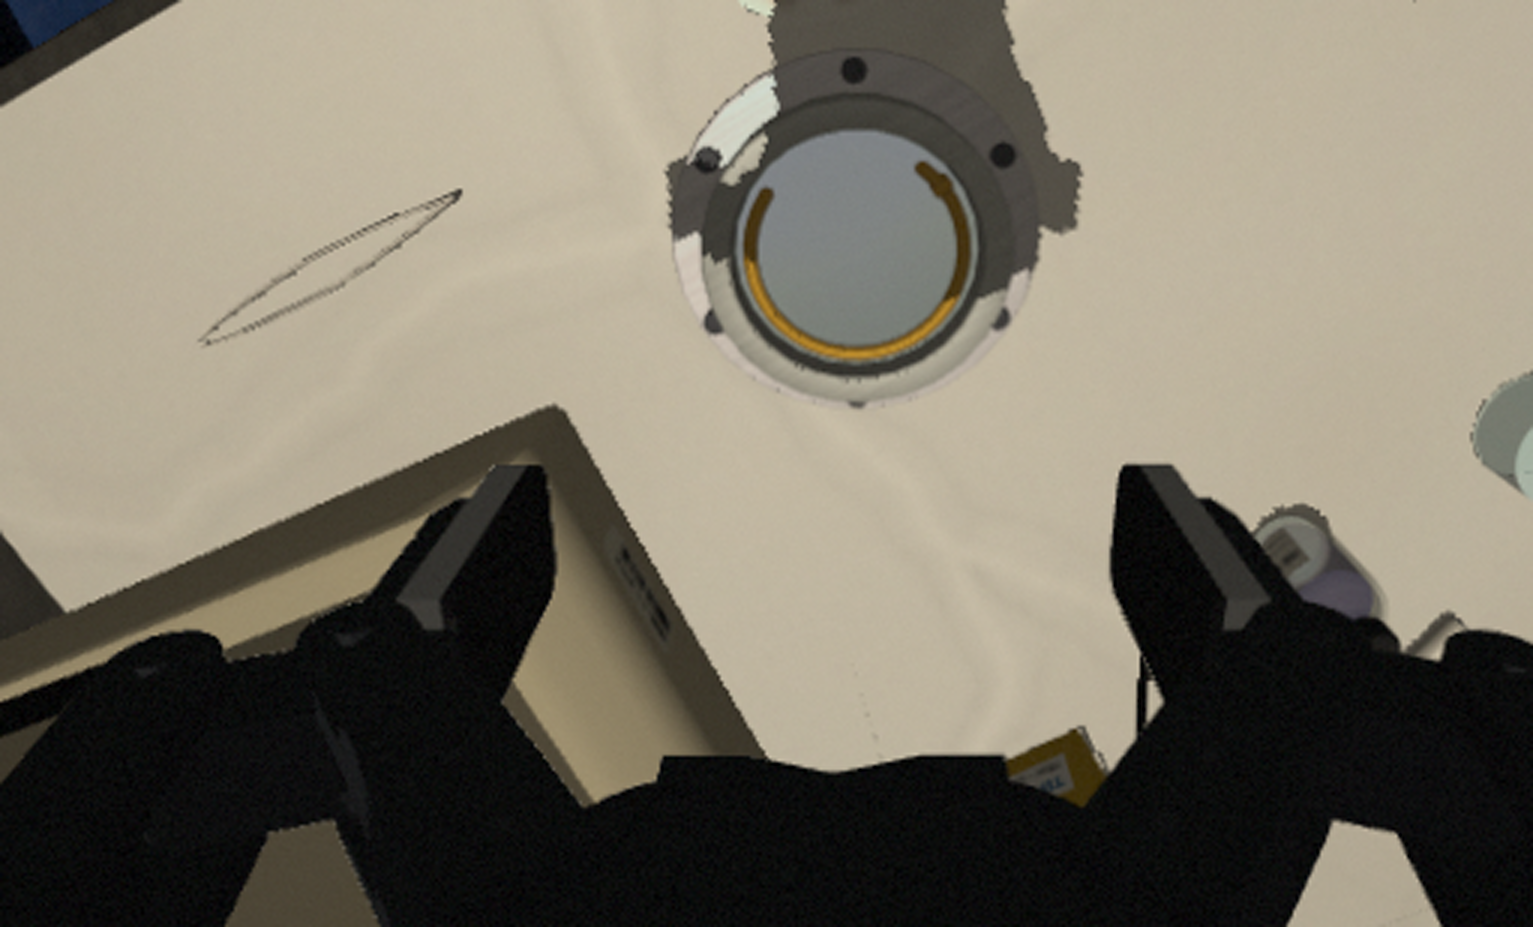

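The crop shows the port clearly. The raised tip is at crop (920,165), the square stop near (942,185), and the flat end at (767,192). The flange and body circles agree on an axis at (0.508,-0.079) with radii of 66 and 52 mm. Next I turn the ring pixels into angles.

Add to h.py:
```python
def onplane(c,T,uv,z):
    uv=np.asarray(uv,float).reshape(-1,2)
    K=np.array([[c["fx"],0,c["cx"]],[0,c["fy"],c["cy"]],[0,0,1.]])
    n=cv2.undistortPoints(uv[:,None],K,np.array(c["dist"],float))[:,0]
    D=np.c_[n,np.ones(len(n))]@T[:3,:3].T; o=T[:3,3]
    return o+D*((z-o[2])/D[:,2])[:,None]
```

Run:
```python
from h import *
z=np.load("/tmp/w.npz");c=r.get_calibration("wrist");T=z["T"];P=cloud(c,T,z["d"]);im=z["im"].astype(int)
C=np.array([.508,-.0792])
sel=(im[...,0]-im[...,2]>40)
v,u=np.where(sel&(np.hypot(P[...,0]-C[0],P[...,1]-C[1])<.045))
# flat wire: top-ish plane .031, raised .037
for zz in (.030,.036):
    Q=onplane(c,T,np.c_[u,v],zz)[:,:2]-C
    a=np.degrees(np.arctan2(Q[:,1],Q[:,0]))%360; rr=np.hypot(*Q.T)*1e3
    print("z",zz,"angles",a.min(),a.max(),"r",np.percentile(rr,[5,50,95]))
    for k in range(int(a.min()),int(a.max())+1,6):
        m=(a>=k)&(a<k+6)
        if m.sum() and (k<160 and k>100 or k>200): print(k,m.sum(),rr[m].min().round(1),rr[m].mean().round(1),rr[m].max().round(1),end=' | ')
    print()
for n,p in (("tip",(920,165)),("stop",(942,185)),("flat",(767,192))):
    for zz in(.029,.035):
        q=onplane(c,T,[p[0]/3,p[1]/3+110],zz)[0,:2]-C;print(n,zz,np.degrees(np.arctan2(q[1],q[0]))%360,np.hypot(*q))
# depth of cloud on ring
for k in (v.min(),): 
    t=np.c_[u,v][v<v.min()+6];print(P[t[:,1],t[:,0]].round(4)[:8])
im1=cv2.imread("pics/w1.png")
print(im1[165:180,292:308].max(2))
```

```text
z 0.03 angles 0.2876678817033011 359.5933427998161 r [33.45034348 35.7043211  37.67304643]
102 20 33.2 35.8 38.2 | 108 16 33.8 35.8 37.9 | 114 15 34.5 36.0 37.5 | 120 5 34.1 35.6 37.1 | 210 13 35.1 36.6 38.0 | 216 13 35.0 36.7 38.1 | 222 13 34.7 36.4 37.9 | 228 13 34.8 36.3 37.9 | 234 12 34.8 36.3 37.9 | 240 16 34.6 36.1 37.7 | 246 15 34.6 36.3 37.9 | 252 16 33.9 35.8 38.2 | 258 17 33.7 36.1 38.2 | 264 16 33.5 35.7 37.9 | 270 16 33.5 35.8 37.8 | 276 18 33.5 35.8 38.1 | 282 15 33.8 35.8 37.7 | 288 15 33.7 35.6 37.5 | 294 17 33.1 35.4 37.8 | 300 16 33.3 35.8 37.8 | 306 16 33.2 35.3 37.6 | 312 15 33.2 35.5 37.7 | 318 16 33.4 35.5 37.7 | 324 17 32.9 35.4 37.7 | 330 16 33.7 35.4 37.1 | 336 13 32.7 35.2 37.1 | 342 19 32.8 35.3 37.7 | 348 17 32.8 35.4 37.9 | 354 16 32.7 48.4 249.3 | 
z 0.036 angles 0.25230926376953483 359.68026392106 r [31.53254248 34.60476043 37.30405719]
102 16 33.5 36.0 38.3 | 108 22 33.4 36.0 38.2 | 114 12 34.9 36.3 37.7 | 120 10 34.7 36.4 37.9 | 204 5 35.6 36.9 38.3 | 210 13 35.3 36.9 38.3 | 216 12 35.2 36.6 38.2 | 222 15 34.7 36.3 37.9 | 228 11 34.9 36.2 37.5 | 234 16
[... 1082 characters left out ...]
17 12  8 13  3 10  8  9  9 10 13 30]
 [29 17 17  8  8 14 14 12 10 15 10 18 15  9 12 22]
 [50 29  8 16 11 15 10 10 14 14 17 20 24 34 34 24]
 [66 45 18 12 11 15 16 21 33 43 51 56 65 68 60 23]
 [71 56 20 17 30 48 54 61 71 79 83 90 93 92 73 27]
 [73 62 30 26 59 82 89 90 94 95 94 92 92 93 79 34]
 [74 69 39 29 63 91 93 92 92 94 94 93 93 91 78 42]
 [75 70 49 24 53 89 92 92 93 89 87 84 75 72 59 29]
 [74 71 58 28 49 79 83 79 74 66 57 47 35 22 18 13]
 [74 73 63 31 34 57 51 37 25 21 12 12  8  8 10  9]
 [75 75 68 43 19 18 11 12 10 12 13 14 10 17 10 15]
 [77 74 71 54 18  8 12 14 12  7 10 14 10  9  8 13]
 [75 75 70 59 23 11 12 13 11 19 15 10  5 11 11 15]
 [81 78 78 65 32 11 10 13  9 13 11 10 13 11  9 15]]
```

Add to h.py:
```python
def to(p,yaw_y=None):
    """tool-axis shift to world TCP p; rz so that tool y points at yaw_y (deg)"""
    s=r.get_state();R=np.array(s["ee_rot"]);d=R.T@(np.array(p)-s["eef_pos"])
    a=np.degrees(np.arctan2(R[1,1],R[0,1]))
    print("clk",round(s["clock"],2),"tcp",np.round(s["eef_pos"],4),"shift",d.round(4),"ty",a.round(2),"rz",None if yaw_y is None else np.radians(-(yaw_y-a)).round(3),"tilt",R[:2,2].round(4),"F",np.round(s["wrist_force"],2),"w",round(s["width"],4))
```

Run:
```python
from h import *
print(np.round(r.get_state()["q"],2))
R=np.array([[-0.91,0.416,0.001],[0.416,0.91,-0.001],[-0.001,0,-1]])
c=r.get_calibration("wrist");T=np.eye(4);T[:3,:3]=R;T[:3,3]=[.4461,.238,.2816];T=T@np.array(c["hand_eye"])
g=cv2.imread("pics/w1.png")[165:180,295:308].max(2);v,u=np.where(g>45)
Q=onplane(c,T,np.c_[u+295,v+165],.061)[:,:2]-[.4494,.2457]
m=Q.mean(0);print(len(u),m,np.degrees(np.arctan2(m[1],m[0])),np.linalg.eigh(np.cov(Q.T)))
to([.449,.2457,.2],76.5)
```

```text
[ 0.03  0.43  0.13  1.88 -0.07  0.84  1.35]
61 [0.00098867 0.02011022] 87.18545596192261 EighResult(eigenvalues=array([3.98955360e-06, 1.60594388e-05]), eigenvectors=array([[-0.99990822,  0.01354815],
       [ 0.01354815,  0.99990822]]))
clk 2.95 tcp [ 0.4996 -0.0844  0.2015] shift [0.1803 0.2811 0.0021] ty 66.03 rz -0.183 tilt [0.0003 0.0017] F [ 0.44  0.77 -0.72] w 0.0853
```

In the tool's units: 0.281 m / 0.5 = 0.562, 0.255 m / 0.5 = 0.51, -0.183 rad / 1.5708 = -0.1165.

Call:
pendant(
  offsets=[
    {"x": 0.04,"y": 0.06,"az": -0.0127},
    {"x": 0.09,"y": 0.14,"az": -0.0318},
    {"x": 0.14,"y": 0.22,"az": -0.0509},
    {"x": 0.19,"y": 0.3,"az": -0.07},
    {"x": 0.24,"y": 0.38,"az": -0.0891},
    {"x": 0.29,"y": 0.45,"az": -0.1019},
    {"x": 0.33,"y": 0.51,"az": -0.1165},
    {"x": 0.36,"y": 0.562,"z": 0.004,"az": -0.1165},
    {"x": 0.36,"y": 0.562,"z": 0.004,"az": -0.1165},
    {"x": 0.36,"y": 0.562,"z": 0.004,"az": -0.1165},
  ],
)

```text
clock: 3.95
eef_pos: [0.4486, 0.2456, 0.1997]
ee_rot: [[-0.973, 0.231, 0.0], [0.231, 0.973, 0.001], [0.0, 0.001, -1.0]]
wrist_force: [0.7, -0.4, 0.1]
width: 0.0853
grasp_force: 0.0
```

```bash
python3 look.py w3.png; python3 -c "
from h import *
to([.4494,.2457,.077],76.5)"
```

```text
4.0 [0.4492 0.2439 0.1997] [[-0.972, 0.234, 0.0], [0.234, 0.972, 0.0], [-0.0, 0.0, -1.0]] [0.69 0.19 0.61]
0.052 0.0585 2605 [0.4447 0.2469 0.0554] ((449.4635314941406, 245.64242553710938), (66.36882019042969, 66.6546859741211), 77.14328002929688)
0.0585 0.064 1590 [0.4448 0.247  0.0604] ((447.7996520996094, 246.18597412109375), (49.151554107666016, 45.902503967285156), 75.9112548828125)
0.08 0.126 392 [0.4427 0.2472 0.1082] ((448.544677734375, 245.96279907226562), (15.990257263183594, 14.955611228942871), 77.68482208251953)
0.126 0.135 403 [0.4483 0.2461 0.1306] ((449.115234375, 245.87118530273438), (14.224465370178223, 14.851879119873047), 76.0281982421875)
clk 4.0 tcp [0.4492 0.2439 0.1997] shift [0.0003 0.0017 0.1227] ty 76.46 rz -0.001 tilt [0.0002 0.0001] F [0.69 0.19 0.61] w 0.0857
```

View pics/w3.png

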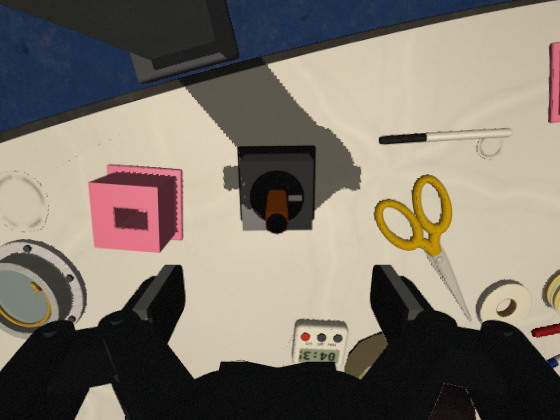

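The wrist view shows the tool square to the block, with the white bar right of the handle at (295,198). So the hook points along tool +y. Next I descend and grasp.

In the tool's units: 0.123 m / 0.5 = 0.246, 0.1 m / 0.5 = 0.2.

Call:
pendant(
  offsets=[
    {"z": 0.06},
    {"z": 0.13},
    {"z": 0.2},
    {"z": 0.246},
    {"z": 0.246},
    {"z": 0.246},
  ],
)

```text
clock: 4.6
eef_pos: [0.4504, 0.2425, 0.0769]
ee_rot: [[-0.971, 0.238, 0.0], [0.238, 0.971, -0.0], [-0.0, -0.0, -1.0]]
wrist_force: [0.2, 0.5, 0.7]
width: 0.0854
grasp_force: 0.0
```

Call:
pendant(
  offsets=[
    {},
    {},
    {},
    {},
    {},
    {},
    {},
    {},
    {},
    {},
  ],
  jaw=0.0,
  clamp_n=80,
)

```text
clock: 5.6
eef_pos: [0.4503, 0.2433, 0.0769]
ee_rot: [[-0.972, 0.237, 0.001], [0.237, 0.972, 0.001], [-0.001, 0.001, -1.0]]
wrist_force: [-0.3, -0.2, 6.0]
width: 0.0152
grasp_force: 78.4
```

```bash
python3 -c "
from h import *
for i in range(4): to([.4494,.2457,.077],77)"
```

```text
clk 5.6 tcp [0.4503 0.2433 0.0769] shift [ 0.0015  0.0021 -0.0001] ty 76.32 rz -0.012 tilt [0.0009 0.0005] F [-0.26 -0.17  5.98] w 0.0152
clk 5.6 tcp [0.4503 0.2433 0.0769] shift [ 0.0015  0.0021 -0.0001] ty 76.32 rz -0.012 tilt [0.0009 0.0005] F [-0.26 -0.17  5.98] w 0.0152
clk 5.6 tcp [0.4503 0.2433 0.0769] shift [ 0.0015  0.0021 -0.0001] ty 76.32 rz -0.012 tilt [0.0009 0.0005] F [-0.26 -0.17  5.98] w 0.0152
clk 5.6 tcp [0.4503 0.2433 0.0769] shift [ 0.0015  0.0021 -0.0001] ty 76.32 rz -0.012 tilt [0.0009 0.0005] F [-0.26 -0.17  5.98] w 0.0152
```

In the tool's units: -0.09 m / 0.5 = -0.18, -0.06 m / 0.5 = -0.12.

Call:
pendant(
  offsets=[
    {"z": -0.02},
    {"z": -0.06},
    {"z": -0.12},
    {"z": -0.18},
    {"z": -0.18},
    {"z": -0.18},
  ],
)

```text
clock: 6.2
eef_pos: [0.4498, 0.243, 0.1667]
ee_rot: [[-0.972, 0.236, 0.0], [0.236, 0.972, 0.0], [-0.0, 0.0, -1.0]]
wrist_force: [-0.4, 0.5, -0.7]
width: 0.0152
grasp_force: 77.9
```

```bash
python3 -c "
from h import *
to([.4800,-.0654,.14],24)"
```

```text
clk 6.2 tcp [0.4498 0.243  0.1667] shift [-0.1023 -0.2925  0.0266] ty 76.32 rz 0.913 tilt [0.0004 0.0003] F [-0.44  0.45 -0.75] w 0.0152
```

In the tool's units: -0.2925 m / 0.5 = -0.585, -0.292 m / 0.5 = -0.584, 0.913 rad / 1.5708 = 0.5812.

Call:
pendant(
  offsets=[
    {"x": -0.024,"y": -0.07,"az": 0.0637},
    {"x": -0.05,"y": -0.15,"az": 0.1401},
    {"x": -0.076,"y": -0.23,"az": 0.2228},
    {"x": -0.104,"y": -0.31,"az": 0.3056},
    {"x": -0.132,"y": -0.39,"az": 0.3883},
    {"x": -0.16,"y": -0.47,"az": 0.4711},
    {"x": -0.184,"y": -0.54,"z": 0.02,"az": 0.5411},
    {"x": -0.204,"y": -0.584,"z": 0.04,"az": 0.5812},
    {"x": -0.204,"y": -0.585,"z": 0.053,"az": 0.5812},
    {"x": -0.204,"y": -0.585,"z": 0.053,"az": 0.5812},
  ],
)

```text
clock: 7.2
eef_pos: [0.478, -0.065, 0.1378]
ee_rot: [[-0.406, 0.914, -0.006], [0.914, 0.406, 0.001], [0.003, -0.005, -1.0]]
wrist_force: [-0.8, 0.4, -0.7]
width: 0.0151
grasp_force: 78.0
```

Run:
```python
from h import *
im,d,c,T=grab("wrist");im2,d2,c2,T2=grab("scene");np.savez("/tmp/a.npz",im=im,d=d,T=T,im2=im2,d2=d2)
to([.48,-.0654,.126],24)
b=cv2.resize(im2[215:340,255:375],(538,560),interpolation=cv2.INTER_CUBIC)
save(b,"s4.png")
# black collar fit from scene depth
P=cloud(c2,T2,d2)
m=(abs(P[...,0]-.48)<.04)&(abs(P[...,1]+.065)<.04)&(P[...,2]>.11)&(P[...,2]<.13)
q=P[m];print(m.sum(),q.mean(0),cv2.minEnclosingCircle((q[:,:2]*1000).astype(np.float32)))
```

```text
clk 7.3 tcp [ 0.4791 -0.0636  0.139 ] shift [-0.002   0.0001  0.013 ] ty 24.16 rz 0.003 tilt [-0.0025  0.0012] F [ 0.13  0.88 -1.48] w 0.0149
233 [ 0.47344331 -0.06924063  0.12264279] ((476.95587158203125, -62.526798248291016), 25.044727325439453)
```

View pics/s4.png

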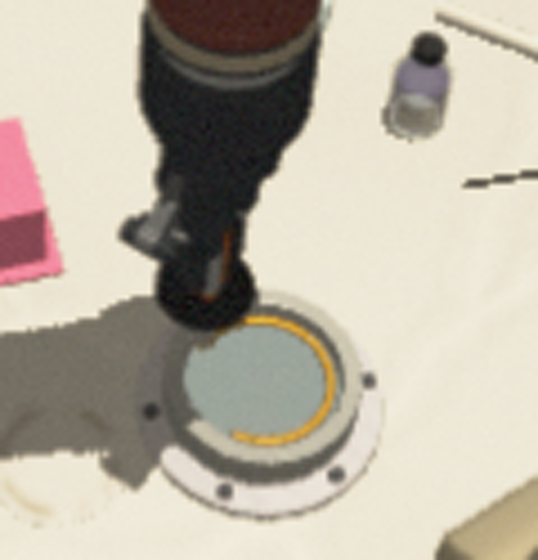

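The crop shows the pick upright in the gripper over the upper-left part of the bore, with its collar at (205,292). I'll check the scene camera's bias against the port, so collar and port are compared in the same frame.

Run:
```python
from h import *
a=np.load("/tmp/a.npz")
c2=r.get_calibration("scene");P=cloud(c2,np.array(c2["cam_to_world"]),a["d2"]);R=P[np.isfinite(P[...,0])]
n=(np.hypot(R[:,0]-.508,R[:,1]+.079)<.075)
def fit(q):
    A=np.c_[2*q,np.ones(len(q))];s=np.linalg.lstsq(A,(q**2).sum(1),rcond=None)[0];return s[:2],np.sqrt(s[2]+s[:2]@s[:2])
for lo,hi in ((.006,.014),(.034,.040)):
    q=R[n&(R[:,2]>lo)&(R[:,2]<hi)];print(lo,len(q),cv2.minEnclosingCircle((q[:,:2]*1000).astype(np.float32)),q[:,2].mean())
# rim ring radial profile: brass wire
im=a["im2"].astype(int);v,u=np.where((im[...,0]-im[...,2]>60)&(np.hypot(P[...,0]-.508,P[...,1]+.079)<.045)&(P[...,2]<.045))
q=onplane(c2,np.array(c2["cam_to_world"]),np.c_[u,v],.0305)[:,:2];print("wire",len(q),fit(q))
c=r.get_calibration("wrist");P=cloud(c,a["T"],a["d"]);R=P[np.isfinite(P[...,0])]
m=(np.hypot(R[:,0]-.478,R[:,1]+.064)<.035)&(R[:,2]>.112)&(R[:,2]<.13);q=R[m]
print("wrist collar",m.sum(),cv2.minEnclosingCircle((q[:,:2]*1000).astype(np.float32)) if m.sum() else 0, q[:,2].mean())
```

```text
0.006 599 ((510.2294006347656, -81.84790802001953), 69.8205795288086) 0.010021018696512722
0.034 416 ((506.5585632324219, -80.6436538696289), 52.801910400390625) 0.03679679798740016
wire 128 (array([ 0.50776619, -0.07932617]), np.float64(0.03601191825976924))
wrist collar 3320 ((477.1310729980469, -62.590457916259766), 24.820192337036133) 0.12141595386392777
```

Both cameras put the collar at (0.477,-0.0626) and the port at (0.508,-0.0793), and the hook foot is about 73 mm up. In tool axes, x is radially outwards and y is the hook direction. I move to the free spot in the bore and go down.

In the tool's units: 0.045 m / 0.5 = 0.09, 0.043 m / 0.5 = 0.086, 0.003 rad / 1.5708 = 0.0019.

Call:
pendant(
  offsets=[
    {"x": -0.008,"y": 0.002,"az": 0.0019},
    {"x": -0.008,"y": 0.002,"z": 0.024,"az": 0.0019},
    {"x": -0.008,"y": 0.002,"z": 0.048,"az": 0.0019},
    {"x": -0.008,"y": 0.002,"z": 0.066,"az": 0.0019},
    {"x": -0.008,"y": 0.002,"z": 0.078,"az": 0.0019},
    {"x": -0.008,"y": 0.002,"z": 0.086,"az": 0.0019},
    {"x": -0.008,"y": 0.002,"z": 0.09,"az": 0.0019},
    {"x": -0.008,"y": 0.002,"z": 0.09,"az": 0.0019},
    {"x": -0.008,"y": 0.002,"z": 0.09,"az": 0.0019},
  ],
)

```text
clock: 8.2
eef_pos: [0.4826, -0.0685, 0.0951]
ee_rot: [[-0.404, 0.915, 0.001], [0.915, 0.404, -0.0], [-0.0, 0.0, -1.0]]
wrist_force: [0.7, 0.9, -0.4]
width: 0.0152
grasp_force: 78.0
```

Create st.py:
```python
from h import *
A=[];F=[]
for i in range(6):
    r.camera("wrist");s=r.get_state();A.append(s["eef_pos"]);F.append(np.r_[s["wrist_force"],s["moment"]])
R=np.array(s["ee_rot"]);F=np.array(F)
print("clk",s["clock"],"tcp",np.mean(A,0).round(4),"F tool",(R.T@F[:,:3].mean(0)).round(2),"M tool",(R.T@F[:,3:].mean(0)).round(3),"std",F[:,:3].std(0).round(2),"ty",np.degrees(np.arctan2(R[1,1],R[0,1])).round(1))
```

```bash
python3 st.py
```

```text
clk 8.5 tcp [ 0.4826 -0.0685  0.0951] F tool [-0.03  0.13  0.84] M tool [ 0.006  0.005 -0.003] std [0.37 0.42 0.44] ty 23.8
```

In the tool's units: 0.002 m / 0.5 = 0.004, 0.001 m / 0.5 = 0.002.

Call:
pendant(
  offsets=[
    {"z": 0.002},
    {"z": 0.004},
    {"z": 0.004},
    {"z": 0.004},
  ],
)

```text
clock: 8.9
eef_pos: [0.4824, -0.0685, 0.0927]
ee_rot: [[-0.404, 0.915, -0.0], [0.915, 0.404, -0.0], [0.0, -0.0, -1.0]]
wrist_force: [0.2, 1.0, -1.0]
width: 0.0152
grasp_force: 78.0
```

Create hn.py:
```python
from h import *
C=np.array([.5079,-.0793]);c=r.get_calibration("wrist");c2=r.get_calibration("scene")
h=np.array([.9135,.4067]);n=np.array([-.4067,.9135])
A=[];B=[];E=[];F=[]
for i in range(4):
    im,d,c,T=grab("wrist");s=r.get_state();A.append(s["eef_pos"]);R0=np.array(s["ee_rot"]);F.append(R0.T@s["wrist_force"])
    P=cloud(c,T,d);p=s["eef_pos"]
    for P,L in ((P,B),):
        R=P[np.isfinite(P[...,0])];m=(np.hypot(R[:,0]-p[0],R[:,1]-p[1])<.035)&(R[:,2]<p[2]-.0115)&(R[:,2]>p[2]-.026)
        q=R[m]
        if len(q)>50:
            (x,y),rr=cv2.minEnclosingCircle((q[:,:2]*1000).astype(np.float32));L.append([x/1e3,y/1e3,rr,np.percentile(q[:,2],60)])
A=np.mean(A,0);B=np.mean(B,0)
print("clk",s["clock"],"tcp",A.round(4),"tcp hn",((A[:2]-C)@h*1e3).round(1),((A[:2]-C)@n*1e3).round(1),"collar",B.round(4),"hn",((B[:2]-C)@h*1e3).round(1),((B[:2]-C)@n*1e3).round(1),"F tool",np.mean(F,0).round(2),"foot z",(A[2]-.0659).round(4))
```

```bash
python3 hn.py
```

```text
clk 9.1 tcp [ 0.4824 -0.0685  0.0928] tcp hn -18.9 20.2 collar [ 0.4817 -0.0661 24.8255  0.0763] hn -18.6 22.8 F tool [-0.55  0.11  0.75] foot z 0.0269
```

Careful with the scale: shifts go in shares of 0.5 m and turns go in shares of 90 degrees. That gives: 0.0102 m / 0.5 = 0.0204, -0.0007 m / 0.5 = -0.0014.

Call:
pendant(
  offsets=[
    {"x": 0.004,"y": 0.002,"z": -0.0014},
    {"x": 0.008,"y": 0.004,"z": -0.0014},
    {"x": 0.012,"y": 0.007,"z": -0.0014},
    {"x": 0.015,"y": 0.0094,"z": -0.0014},
    {"x": 0.018,"y": 0.012,"z": -0.0014},
    {"x": 0.0196,"y": 0.014,"z": -0.0014},
    {"x": 0.0204,"y": 0.016,"z": -0.0014},
    {"x": 0.0204,"y": 0.016,"z": -0.0014},
  ],
)

```text
clock: 9.9
eef_pos: [0.4858, -0.0558, 0.0935]
ee_rot: [[-0.404, 0.915, 0.0], [0.915, 0.404, -0.0], [-0.0, 0.0, -1.0]]
wrist_force: [0.0, -0.0, -0.8]
width: 0.0153
grasp_force: 78.0
```

```bash
python3 hn.py
```

```text
clk 10.1 tcp [ 0.4856 -0.056   0.0935] tcp hn -10.9 30.3 collar [ 0.4849 -0.0534 24.8198  0.0771] hn -10.5 33.0 F tool [0.01 0.1  1.01] foot z 0.0276
```

In the tool's units: 0.0015 m / 0.5 = 0.003, 0.001 m / 0.5 = 0.002.

Call:
pendant(
  offsets=[
    {"y": 0.001},
    {"y": 0.002},
    {"y": 0.003},
    {"y": 0.003},
    {"y": 0.003},
  ],
)

```text
clock: 10.6
eef_pos: [0.4864, -0.0556, 0.0934]
ee_rot: [[-0.404, 0.915, -0.001], [0.915, 0.404, -0.0], [0.0, -0.001, -1.0]]
wrist_force: [-1.7, -0.6, 0.4]
width: 0.0147
grasp_force: 78.1
```

```bash
python3 hn.py
```

```text
clk 10.8 tcp [ 0.4865 -0.0555  0.0934] tcp hn -9.9 30.4 collar [ 0.4855 -0.0527 24.8373  0.077 ] hn -9.6 33.4 F tool [ 0.12 -1.87  0.31] foot z 0.0275
```

In the tool's units: 0.001 m / 0.5 = 0.002, 0.0005 m / 0.5 = 0.001.

Call:
pendant(
  offsets=[
    {"y": 0.001},
    {"y": 0.002},
    {"y": 0.002},
  ],
)

```text
clock: 11.1
eef_pos: [0.487, -0.0554, 0.0934]
ee_rot: [[-0.404, 0.915, -0.002], [0.915, 0.404, -0.0], [0.0, -0.002, -1.0]]
wrist_force: [-3.0, -1.3, 0.3]
width: 0.0152
grasp_force: 78.3
```

```bash
python3 hn.py
```

```text
clk 11.3 tcp [ 0.487  -0.0553  0.0934] tcp hn -9.3 30.4 collar [ 0.4862 -0.0532 24.8035  0.0769] hn -9.2 32.7 F tool [-0.66 -3.99 -0.88] foot z 0.0275
```

The force rises to 4 N against the hook direction at the predicted place, so the hook is home. I back off 1 mm and begin the lift.

In the tool's units: -0.005 m / 0.5 = -0.01, -0.004 m / 0.5 = -0.008.

Call:
pendant(
  offsets=[
    {"y": -0.002},
    {"y": -0.002,"z": -0.002},
    {"y": -0.002,"z": -0.004},
    {"y": -0.002,"z": -0.006},
    {"y": -0.002,"z": -0.008},
    {"y": -0.002,"z": -0.01},
    {"y": -0.002,"z": -0.01},
  ],
)

```text
clock: 12.0
eef_pos: [0.4867, -0.0552, 0.0983]
ee_rot: [[-0.404, 0.915, -0.001], [0.915, 0.404, 0.0], [0.0, -0.001, -1.0]]
wrist_force: [-2.0, -1.6, -6.8]
width: 0.015
grasp_force: 77.9
```

```bash
python3 hn.py
```

```text
clk 12.2 tcp [ 0.4867 -0.0552  0.0983] tcp hn -9.5 30.6 collar [ 0.486  -0.0532 24.8344  0.0818] hn -9.4 32.8 F tool [-0.38 -3.09  6.22] foot z 0.0324
```

The ring's load (about 5.5 N) is on the hook. I follow the arc up.

In the tool's units: -0.015 m / 0.5 = -0.03, -0.0023 m / 0.5 = -0.0046.

Call:
pendant(
  offsets=[
    {"z": -0.004},
    {"x": -0.0004,"z": -0.008},
    {"x": -0.001,"z": -0.012},
    {"x": -0.0016,"z": -0.016},
    {"x": -0.0022,"z": -0.02},
    {"x": -0.0034,"z": -0.025},
    {"x": -0.0046,"z": -0.03},
    {"x": -0.0046,"z": -0.03},
  ],
)

```text
clock: 13.0
eef_pos: [0.4883, -0.0577, 0.114]
ee_rot: [[-0.404, 0.915, 0.001], [0.915, 0.404, -0.0], [-0.001, 0.001, -1.0]]
wrist_force: [-4.0, -2.3, -4.0]
width: 0.0149
grasp_force: 78.0
```

```bash
python3 hn.py
```

```text
clk 13.2 tcp [ 0.4882 -0.0577  0.1139] tcp hn -9.2 27.7 collar [ 0.4875 -0.0557 24.8592  0.0975] hn -9.1 29.8 F tool [-1.35 -3.41  2.86] foot z 0.048
```

Call:
pendant(
  offsets=[
    {"x": -0.0012,"z": -0.004},
    {"x": -0.0026,"z": -0.008},
    {"x": -0.004,"z": -0.012},
    {"x": -0.0056,"z": -0.016},
    {"x": -0.0072,"z": -0.02},
    {"x": -0.0088,"z": -0.024},
    {"x": -0.01,"z": -0.027},
    {"x": -0.011,"z": -0.029},
    {"x": -0.011,"z": -0.029},
  ],
)

```text
clock: 14.1
eef_pos: [0.4908, -0.0629, 0.1283]
ee_rot: [[-0.404, 0.915, 0.002], [0.915, 0.404, -0.001], [-0.001, 0.001, -1.0]]
wrist_force: [0.9, -3.0, -7.6]
width: 0.0152
grasp_force: 78.2
```

```bash
python3 hn.py
```

Run:
```python
from h import *
im,d,c,T=grab("side");im2,d2,c2,T2=grab("scene")
a=cv2.resize(im[200:300,220:310],(360,400),interpolation=cv2.INTER_CUBIC);b=cv2.resize(im2[230:340,265:365],(364,400),interpolation=cv2.INTER_CUBIC)
save(np.hstack([a,b]),"lift.png")
```

```text
clk 14.3 tcp [ 0.4908 -0.0628  0.1283] tcp hn -8.9 22.0 collar [ 0.4901 -0.0608 24.7708  0.1118] hn -8.8 24.2 F tool [-3.7  -0.32  7.64] foot z 0.0624
```

View pics/lift.png

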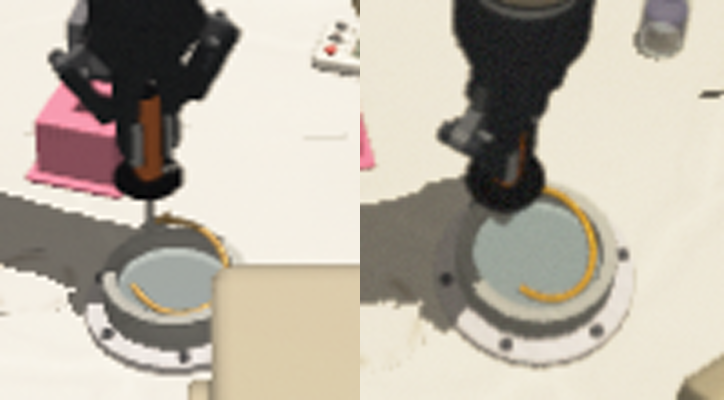

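The ring's raised end now stands well out of the bore at (165,218), carried on the hook. From the hook's height I work out about 27°. I lower off it, back out along the hook axis, then go up.

In the tool's units: -0.02 m / 0.5 = -0.04, -0.014 m / 0.5 = -0.028.

Call:
pendant(
  offsets=[
    {"z": 0.002},
    {"x": -0.001,"z": 0.004},
    {"x": -0.001,"z": 0.006},
    {"x": -0.001,"y": -0.006,"z": 0.006},
    {"x": -0.001,"y": -0.016,"z": 0.006},
    {"x": -0.001,"y": -0.028,"z": 0.006},
    {"x": -0.001,"y": -0.04,"z": 0.006},
    {"x": -0.001,"y": -0.04,"z": 0.006},
  ],
)

```text
clock: 15.2
eef_pos: [0.4708, -0.0716, 0.1251]
ee_rot: [[-0.403, 0.915, -0.001], [0.915, 0.403, -0.0], [0.0, -0.001, -1.0]]
wrist_force: [0.6, -0.5, -0.3]
width: 0.0145
grasp_force: 79.2
```

```bash
python3 hn.py
```

```text
clk 15.4 tcp [ 0.4721 -0.0711  0.1251] tcp hn -29.4 22.1 collar [ 0.4709 -0.0687 24.8707  0.1087] hn -29.5 24.7 F tool [-0.14 -0.36  0.85] foot z 0.0592
```

In the tool's units: -0.065 m / 0.5 = -0.13, -0.05 m / 0.5 = -0.1.

Call:
pendant(
  offsets=[
    {"y": -0.004,"z": -0.04},
    {"y": -0.008,"z": -0.1},
    {"y": -0.01,"z": -0.13},
    {"y": -0.01,"z": -0.13},
  ],
)

```text
clock: 15.8
eef_pos: [0.4691, -0.0733, 0.1919]
ee_rot: [[-0.404, 0.915, 0.005], [0.915, 0.404, -0.001], [-0.003, 0.005, -1.0]]
wrist_force: [-0.6, -0.2, -0.7]
width: 0.0147
grasp_force: 79.2
```

```bash
python3 -c "
from h import *
im,d,c,T=grab('side')
a=cv2.resize(im[230:300,220:310],(540,420),interpolation=cv2.INTER_CUBIC);save(a,'ring.png')
to([.4510,.2440,.19],77.1)"
```

```text
clk 15.85 tcp [ 0.4681 -0.073   0.1906] shift [0.2968 0.1125 0.0005] ty 23.86 rz -0.929 tilt [ 0.0023 -0.0001] F [ 0.54  0.27 -2.35] w 0.015
```

View pics/ring.png

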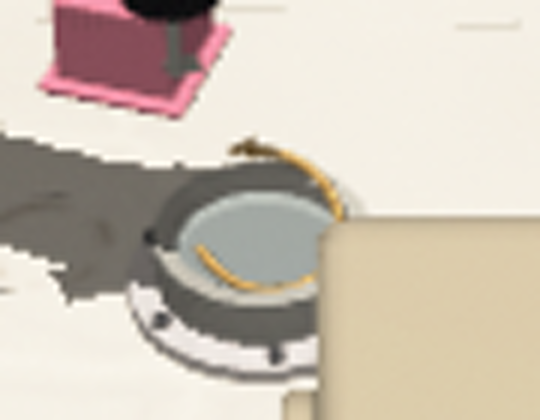

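The ring stays up, with its tip at (240,148), and the pick is clear. I'll measure the tip height while moving to the stand.

Run:
```python
from h import *
for n in ("scene","side"):
    im,d,c,T=grab(n);P=cloud(c,T,d);I=im.astype(int)
    q=P[(I[...,0]-I[...,2]>30)&(np.hypot(P[...,0]-.508,P[...,1]+.079)<.042)]
    print(n,len(q),np.sort(q[:,2])[-8:].round(4))
```

```text
scene 551 [0.5479 0.548  0.5484 0.5484 0.5486 0.5491 0.5501 0.552 ]
side 621 [0.5467 0.547  0.5479 0.5479 0.5479 0.5481 0.549  0.5501]
```

Call:
pendant(
  offsets=[
    {"x": 0.07,"y": 0.024,"az": -0.0637},
    {"x": 0.15,"y": 0.05,"az": -0.1401},
    {"x": 0.23,"y": 0.08,"az": -0.2228},
    {"x": 0.31,"y": 0.11,"az": -0.3056},
    {"x": 0.39,"y": 0.14,"az": -0.3883},
    {"x": 0.47,"y": 0.17,"az": -0.4711},
    {"x": 0.54,"y": 0.2,"az": -0.5475},
    {"x": 0.5936,"y": 0.225,"az": -0.5914},
    {"x": 0.5936,"y": 0.225,"az": -0.5914},
    {"x": 0.5936,"y": 0.225,"az": -0.5914},
  ],
)

```text
clock: 16.95
eef_pos: [0.4495, 0.2439, 0.1885]
ee_rot: [[-0.975, 0.223, -0.003], [0.223, 0.975, -0.002], [0.002, -0.002, -1.0]]
wrist_force: [-0.1, -0.6, -0.1]
width: 0.015
grasp_force: 79.2
```

```bash
sed -i 's/^C=.*;c=r/C=np.array([.4494,.2457]);c=r/; s/^h=.*/h=np.array([.2233,.9748]);n=np.array([-.9748,.2233])/' hn.py
python3 hn.py; python3 look.py w6.png | grep -E '^0.052|clk'; python3 -c "
from h import *
to([.4510,.2440,.0769],77.1)"
```

```text
clk 17.15 tcp [0.4503 0.2423 0.1892] tcp hn -3.1 -1.6 collar [ 0.448   0.2437 24.8743  0.1725] hn -2.2 0.9 F tool [-0.01 -0.11  1.02] foot z 0.1233
0.052 0.0585 3274 [0.4378 0.2479 0.0553] ((446.9949645996094, 246.30621337890625), (66.30108642578125, 61.48467254638672), 77.48466491699219)
clk 17.2 tcp [0.4506 0.2424 0.1898] shift [-0.      0.0017  0.1129] ty 76.91 rz -0.003 tilt [-0.0004 -0.001 ] F [ 0.55 -0.19 -1.09] w 0.0149
```

In the tool's units: 0.1115 m / 0.5 = 0.223, 0.002 m / 0.5 = 0.004.

Call:
pendant(
  offsets=[
    {"x": -0.002,"y": 0.004},
    {"x": -0.002,"y": 0.004,"z": 0.05},
    {"x": -0.002,"y": 0.004,"z": 0.1},
    {"x": -0.002,"y": 0.004,"z": 0.14},
    {"x": -0.002,"y": 0.004,"z": 0.18},
    {"x": -0.002,"y": 0.004,"z": 0.206},
    {"x": -0.002,"y": 0.004,"z": 0.218},
    {"x": -0.002,"y": 0.004,"z": 0.223},
    {"x": -0.002,"y": 0.004,"z": 0.223},
    {"x": -0.002,"y": 0.004,"z": 0.223},
  ],
)

```text
clock: 18.2
eef_pos: [0.4524, 0.2459, 0.0792]
ee_rot: [[-0.975, 0.224, 0.001], [0.224, 0.975, 0.001], [-0.001, 0.001, -1.0]]
wrist_force: [-0.3, 0.8, -0.7]
width: 0.0148
grasp_force: 79.2
```

```bash
python3 hn.py
```

```text
clk 18.4 tcp [0.4523 0.2459 0.0792] tcp hn 0.8 -2.7 collar [ 0.4522  0.2459 34.9724  0.0619] hn 0.8 -2.7 F tool [-0.09  0.05  0.58] foot z 0.0133
```

In the tool's units: 0.0025 m / 0.5 = 0.005, 0.002 m / 0.5 = 0.004.

Call:
pendant(
  offsets=[
    {"z": 0.002},
    {"z": 0.004},
    {"z": 0.005},
    {"z": 0.005},
  ],
)

```text
clock: 18.8
eef_pos: [0.4519, 0.2458, 0.0769]
ee_rot: [[-0.975, 0.224, 0.0], [0.224, 0.975, 0.0], [-0.0, 0.0, -1.0]]
wrist_force: [-1.6, -1.0, 6.5]
width: 0.0147
grasp_force: 80.4
```

```bash
python3 st.py
```

```text
clk 19.1 tcp [0.452  0.2457 0.0769] F tool [ 0.93 -0.87 -5.83] M tool [ 0.237  0.234 -0.019] std [0.27 0.39 0.35] ty 77.1
```

It is seated, with about 6 N of reaction. I release and retreat.

Call:
pendant(
  offsets=[
    {},
    {},
    {},
    {},
    {},
    {},
    {},
    {},
  ],
  jaw=0.07,
  clamp_n=20,
)

```text
clock: 19.9
eef_pos: [0.4518, 0.2456, 0.076]
ee_rot: [[-0.975, 0.224, -0.0], [0.224, 0.975, -0.0], [0.0, -0.0, -1.0]]
wrist_force: [-0.4, 0.1, -0.4]
width: 0.0703
grasp_force: 0.0
```

Call:
pendant(
  offsets=[
    {"z": -0.04},
    {"z": -0.12},
    {"z": -0.2},
    {"z": -0.26},
    {"z": -0.3},
    {"z": -0.3},
    {"z": -0.3},
  ],
)

```text
clock: 20.6
eef_pos: [0.4515, 0.2455, 0.2257]
ee_rot: [[-0.975, 0.224, -0.0], [0.224, 0.975, -0.0], [0.0, -0.0, -1.0]]
wrist_force: [-0.2, 0.3, -0.2]
width: 0.07
grasp_force: 0.0
```

```bash
python3 look.py w7.png
```

Run:
```python
from h import *
z=np.load("/tmp/w.npz");im2,d2,c2,T2=grab("scene")
for n in ("scene","side"):
    im,d,c,T=grab(n);P=cloud(c,T,d);I=im.astype(int)
    q=P[(I[...,0]-I[...,2]>30)&(np.hypot(P[...,0]-.508,P[...,1]+.079)<.042)&(P[...,2]<.12)]
    print(n,len(q),np.sort(q[:,2])[-6:].round(4))
a=cv2.resize(z["im"],(480,360));b=cv2.resize(im2[180:340,190:370],(320,284),interpolation=cv2.INTER_CUBIC);b=cv2.copyMakeBorder(b,0,76,0,0,cv2.BORDER_CONSTANT)
save(np.hstack([a,b]),"end.png")
```

```text
20.65 [0.4511 0.2453 0.225 ] [[-0.975, 0.224, -0.002], [0.224, 0.975, -0.001], [0.002, -0.002, -1.0]] [ 0.5  -0.47  0.42]
0.052 0.0585 2274 [0.4444 0.2459 0.0554] ((449.3551025390625, 245.8068084716797), (66.0148696899414, 66.12279510498047), 77.40663146972656)
0.0585 0.064 1358 [0.4462 0.2476 0.0604] ((449.0932922363281, 246.69805908203125), (48.30194854736328, 46.059993743896484), 77.12908172607422)
0.08 0.126 294 [0.4442 0.2481 0.1082] ((450.56805419921875, 246.7247772216797), (16.000211715698242, 16.152610778808594), 76.80097198486328)
0.126 0.135 331 [0.4499 0.247  0.1306] ((450.1953430175781, 246.889404296875), (14.170387268066406, 14.848444938659668), 76.62418365478516)
scene 184 [0.0698 0.0698 0.0699 0.0707 0.072  0.0725]
side 84 [0.0689 0.069  0.0695 0.0698 0.0704 0.0718]
```

View pics/end.png

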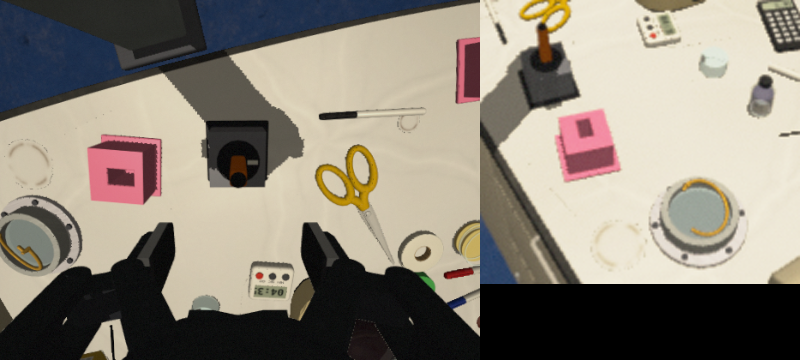

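The pick stands upright in the stand: the collar is at its original height of 60 mm and the offset is about 1.3 mm. The ring tip's top is at about 70 mm, a lift of about 0.47 rad. I'm handing in.

```bash
python3 -c "
from cell import r
print(r.finish_job())"
```

```text
the job is handed in; nothing more can be done
None
```

The job is handed in at about 21 s of the 64 s; no verdict came back. By my measurements the ring stands at about 27° (0.47 rad), and the pick is back in its grey stand, collar on top and released. The highest hook force read, while stationary, was about 8.5 N, and the glassware and forceps were never approached.

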